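# Cure a lacquered platen shaft in the UV chamber

### The arm

A 7-joint arm with a two-finger parallel gripper is mounted at the origin on the work surface. World frame = base frame: x ahead of the robot, y to its left, z up, the work surface at z = 0. Lengths are in m, angles in rad, forces in N, time in s.
With the tool pointing down it reaches from about 0.425 to 0.95 m from the base axis. Payload 16.7 kg.
Tool frame: the origin (TCP) lies at the very end of the fingers, on their centre line; the grasp point (between the pads) lies 19 mm behind it; z points along the fingers, y is the line along which they close (so a half turn about z gives the same grasp; the last joint's range is limited). The gripper opens to 94 mm and grips with 3 to 60 N. Pads are 16 mm wide; open, the fingers measure 119 mm over their backs; the gripper's body (75 mm by 177 mm) begins 78 mm behind the grasp point.
Start: joints at [-1.298, 0.426, 0.074, 1.606, -0.034, 1.111, -0.067], TCP at [0.277, 0.616, 0.205] pointing down, gripper open.
Joint ranges: [-2.85, 2.85], [-0.5, 2.14], [-1.23, 1.37], [0.21, 2.46], [-1.02, 4.16], [0.16, 2.05], [-2.73, 2.73]. Speed limits (rad/s): [1.89, 1.89, 2.39, 2.39, 3.01, 3.01, 3.01].

### API

Orientations are given as a rotation vector (axis times angle).
In Python, from rig import r gives the robot as it stands. The module is installed in compiled form; this text tells all that it offers.
- The arm moves only by the shell command python3 -m inch 'ROWS' [FORCE]. ROWS is text: rows parted by semicolons, each of 7 numbers parted by spaces: the turn, a rotation vector about the tool's x, y, z in rad, then the shift along the tool's x, y, z in m, then the finger opening in m, from 0 to 0.094. A call has exactly 5 rows; each row is the pose to reach, as a shift and turn from the pose commanded when the call began, along the tool's axes at that moment; what a row does not reach only later rows make up. A row lasts 1/8 s, in which the tool goes at most 62.5 mm and 10.7 degrees, less where a joint would pass 70% of its speed; a pose out of reach is approached as far as the arm can. A call with a gripper value outside its range is refused whole. The fingers move at their own pace and stop on an object; FORCE is the grip in N (left out, the last holds). Time passes only in rows, so rows that repeat a pose let the fingers close, or fill a call up. It gives the time, the measured TCP pose, the force, the opening and the grip force at its end, in the units of the state.
- r.observe(): the state, without advancing time (a new reading comes with each control period).
- r.snapshot(name): name is "scene" or "top"; returns a dict with "image" (400x640x3 uint8, red, green, blue), "K" (3x3 intrinsics, pixels), "dist" ([k1, k2, p1, p2, k3] as OpenCV has them; the pictures are not rectified), "rvec" (rotation vector, rad) and "tvec" (3), from world to camera coordinates, as OpenCV has them. Camera axes: x right, y down, z forward; pixel columns grow to the right and rows downward; lengths in m; the calibration is good to about 2 mm. A picture is of the moment at which its call begins. There is no depth.
- r.sign_off(): hands the job in; it is judged then, once.
The state is a dict: "t": time; "joint_pos": joint angles; "qvel": joint speeds; "joint_efforts": joint torques, N m; "tcp_pos": TCP position; "ee_rot": TCP orientation; "contact_force": force on the tool from outside, world axes, zero at the start; "moment": the same for the moment, N m; "finger_gap": finger opening in m; "grip_force": force on a finger pad.
Only numpy, scipy, OpenCV 4.12 (cv2) and the standard library are available. Lean on these libraries where they do the work, as an engineer would, in place of code of your own. Each camera call takes 0.05 s, during which the arm holds its last target. There are 200 camera calls.

### The job

Start the timed run of the clamped UV gun by squeezing its trigger right home and letting it spring back out, then lift the pin vise with the longer lacquered shaft from the drip rack by its handle and lower the shaft through the guide hole on top of the curing chamber, never touching the chamber with it, until the chuck nut is about a centimetre above the hole's rim. Finish while still holding it there, motionless and centred in the hole, carried by the gripper alone; leave the shorter shaft in the rack and the mug, eraser wheel and brass drum where they are.

Things in the scene. Friction and masses are not known exactly. Their poses are not given: they have to be found in the camera images.
- lamp: UV curing station, fixed: 130 x 350 x 12 mm base plate with an upright aluminium chamber (88 mm across, cap 120 mm high) and a pistol-shaped UV gun clamped on its side, snout into the chamber's flank. Origin on the cart under the chamber axis; z up, +y along the barrel away from the chamber, -x the way the grip points. Barrel axis 65 mm up, gun top 87 mm, nothing above 125 mm.
- guide_hole (a point): centre of the guide hole's mouth: top rim of the black bush (37 mm outside) in the middle of the chamber's cap, 125 mm above the cart, z up. Straight vertical bore 24 mm across, 30 mm deep; below it the chamber is 72 mm wide, its floor 107 mm below the mouth.
- grip_mid (a point): middle of the gun's fixed level grip where it is squeezed; in the station's frame x -55, y 190, z 65 mm, axes those of the station. Grip 32 mm deep front to back (along y), 28 mm thick (vertical), its length along x, raked 7 degrees; the wider battery foot begins 54 mm further towards -x, the gun's housing 33 mm towards +x. 39 mm free below grip and trigger.
- trigger_face (a point): middle of the trigger's front face (towards the chamber), 31 mm out from its hinge and at the grip's height; at rest 43 mm from grip_mid towards the station's -y. Blade 8 mm thick, 22 mm high (vertical). Width over trigger face and grip's back: 59 mm at rest, 48 mm with the trigger right home.
- trigger (a joint): trigger angle (rad): 0 sprung out at rest, 0.35 right home on its stop. Vertical hinge beside the barrel; squeezing moves it towards the grip (station's +y), 11 mm at trigger_face. The return spring takes 1.5 N to start and 6 N right home; it springs back by itself.
- rack: wooden drip rack, fixed: 60 x 190 mm plate, top 115 mm above the cart, on two end boards and a 90 x 200 mm foot. Origin on the cart under its centre; 14 mm holes at y = +55 and -55 mm of its frame, a pin vise hanging upright in each (which is in which varies).
- long_vise: pin vise with the LONGER shaft. Origin on its axis at the underside of the chuck nut (which rests on the rack), z up the axis. Steel shaft 8 mm thick to 90 mm below the origin; steel nut 26 mm across, 16 mm high above it; then a round brass handle 14 mm across, 16 to 71 mm above the origin. About 0.11 kg, balanced about the nut.
- long_vise_tip (a point): lower end of the longer shaft, 90 mm below long_vise's origin.
- short_vise: identical pin vise with a SHORTER shaft, 50 mm below the nut; same origin and sizes otherwise. Stays in the rack.
- mug: white enamel mug, 80 mm across and 80 mm high, origin under its centre; leave alone.
- eraser_wheel: black rubber eraser wheel lying flat, 40 mm across, 9 mm thick; leave alone.
- drum: brass drawband drum lying flat, 52 mm across, 21 mm high with a steel hub to 27 mm; leave alone.
Not all that is in view belongs to the job. There is more than one size of the rack; the job needs the middle-sized.

How it is judged:
On the way, in this order (a step that is already met when the one before it is completed fails the run):
1. the trigger is squeezed home (value of joint trigger above 0.29 rad), for 0.1 s.
2. the trigger has sprung back out (value of joint trigger below 0.05 rad), for 0.1 s.
3. the longer shaft is lifted by the fingers, its lower end above the guide hole's rim height (height (world z) of long_vise_tip above 0.125 m and contact force between the fingers and long_vise above 0.5 N), for 0.1 s.
4. the shaft's lower end is down in the guide hole (z of long_vise_tip in the frame of guide_hole below -0.004 m and horizontal distance between long_vise_tip and guide_hole below 0.01 m), for 0.1 s.
At the end, for the whole second after the job is handed in: Held by the fingers alone in the guide hole: nut 3 to 20 mm above the rim, shaft axis within 5 mm of the hole's centre at nut and tip, under 20 mm/s, touching neither station nor rack; trigger out; short vise within 15 mm, mug, wheel and drum within 30 mm of their starts (z of long_vise in the frame of guide_hole between 0.003 and 0.02 m and horizontal distance between each of long_vise_tip, long_vise and guide_hole below 0.005 m and linear speed of long_vise below 0.02 m/s and contact force between the fingers and long_vise above 0.5 N and contact force between long_vise and lamp below 0.2 N and contact force between long_vise and rack below 0.2 N and value of joint trigger below 0.05 rad and distance of short_vise from where it was at the start of the episode below 0.015 m and distance of each of mug, eraser_wheel, drum from where it was at the start of the episode below 0.03 m); the arm keeps its last pose, push and grip.
It fails at once if the longer shaft or its vise touches the curing chamber or gun (contact force between long_vise and lamp above 0.3 N).
It fails at once if the vise with the shorter shaft is moved from its place in the rack (distance of short_vise from where it was at the start of the episode above 0.015 m).
It fails at once if the mug, eraser wheel or drum is pushed away (distance of any of mug, eraser_wheel, drum from where it was at the start of the episode above 0.03 m).
It also fails if it takes over 64 s, if anything falls off the work surface, if the arm or the gripper's body presses on something with over 40 N, if the wrist force passes 120 N, or if a joint passes its speed limit or range.

## Working session

There is one attempt and no reset: what is moved stays moved. The work goes in short steps, Python scripts to look and compute and a shell command to move; the robot and the scene stay as the last step left them, time stands still between calls to the robot, and variables do not carry over. Pictures are saved under pics/ and viewed, at most 10 in all, crops included, and the job is handed in when it is done.

```bash
mkdir -p pics
python3 - <<'E'
from rig import r
import cv2,pickle
for n in("scene","top"):
    s=r.snapshot(n); pickle.dump(s,open(n+"0.pkl","wb")); cv2.imwrite(f"pics/{n}0.png",s["image"][:,:,::-1])
    print(s["K"],s["dist"],s["rvec"],s["tvec"])
print(r.observe())
E
```

```text
[[435.36780117   0.         321.27885091]
 [  0.         435.36780117 192.36115587]
 [  0.           0.           1.        ]] [-0.06228111  0.          0.          0.          0.        ] [ 1.98577263  0.94068966 -0.48936785] [-0.28848991 -0.1245564   1.63452006]
[[505.92993342   0.         321.16352415]
 [  0.         505.92993342 196.44421077]
 [  0.           0.           1.        ]] [0.04888994 0.         0.         0.         0.        ] [ 2.12532652 -2.15078286  0.1547339 ] [0.02235888 0.47274608 1.45113828]
{'t': 0.1, 'joint_pos': array([-1.29747779,  0.42665071,  0.07384566,  1.60651977, -0.0341142 ,
        1.11078083, -0.06707904]), 'qvel': array([-0.00037459, -0.00024941,  0.00151265, -0.00101424,  0.0011889 ,
        0.00043408,  0.0005242 ]), 'joint_efforts': array([ 8.90539406e-03, -9.37461019e+01,  3.67774934e+00, -4.55030644e+01,
       -4.84932843e-02,  1.69060507e-02,  3.55656982e-05]), 'tcp_pos': array([0.27683478, 0.61520573, 0.20486817]), 'ee_rot': array([-6.59204051e-01, -3.07147700e+00,  1.70621245e-03]), 'contact_force': array([-0.30692546,  0.79355482, -0.6870867 ]), 'moment': array([0.01167768, 0.06229202, 0.00754004]), 'grip_force': 0.0, 'finger_gap': 0.09417705342510528}
```

View pics/scene0.png

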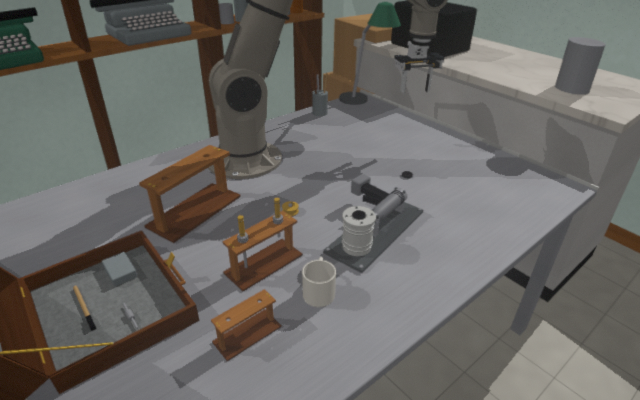

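View pics/top0.png

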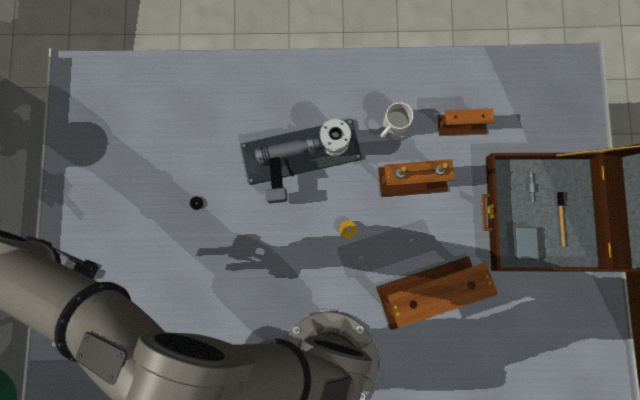

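In the scene view there are three racks: a large one at (188,185), one with two brass-handled vises at (262,250) and a small one at (246,320). The one at (262,250), top view (417,172), is the middle-sized and the only one holding vises. The station is at (375,230), top (300,150). I'll enlarge both views to confirm this and tell the two vises apart.

Run:
```python
import cv2
a=cv2.imread("pics/scene0.png")[170:300,210:310]; b=cv2.imread("pics/top0.png")[105:215,235:465]
cv2.imwrite("pics/c1.png",cv2.resize(a,None,fx=4.5,fy=4.5,interpolation=cv2.INTER_CUBIC))
cv2.imwrite("pics/c2.png",cv2.resize(b,None,fx=3.4,fy=3.4,interpolation=cv2.INTER_CUBIC))
```

```text
(no output)
```

View pics/c1.png

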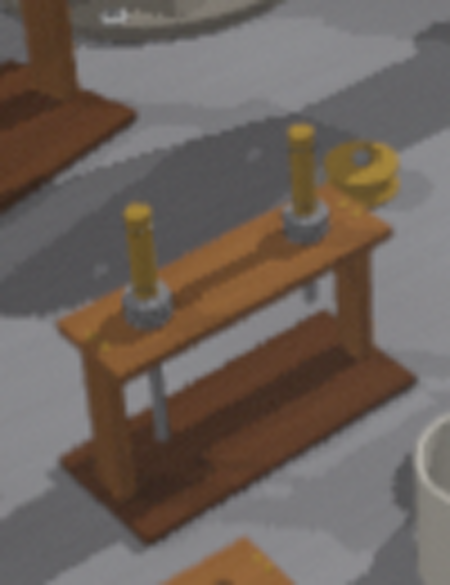

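View pics/c2.png

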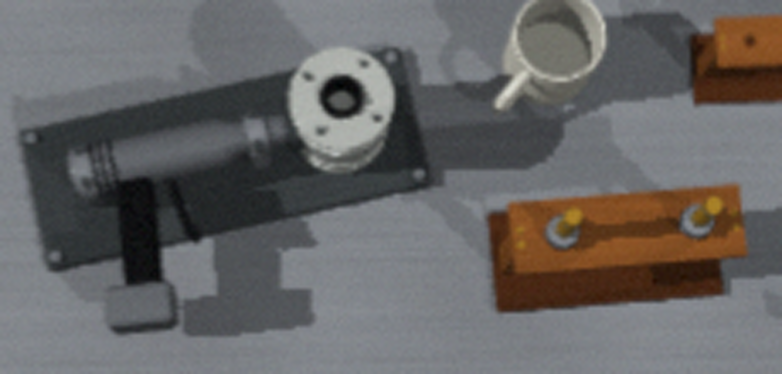

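The crop confirms it. The vise at scene crop (148,300) has a shaft reaching down to (162,438), while the one at (305,220) ends at about (310,300). So the long vise is on the side away from the station, which is the right-hand one in the top crop: nut (697,221), handle top (711,205). The hole mouth is at (343,96), the grip runs from (140,180) to (140,290), and the trigger is the thin blade near (185,210).

```bash
cat > h.py <<'E'
import cv2,numpy as np
from scipy.spatial.transform import Rotation as R
def back(s,p,z):
    u=cv2.undistortPoints(np.array([[p]],float),s["K"],s["dist"])[0,0]
    Rm=cv2.Rodrigues(np.array(s["rvec"]))[0]; c=-Rm.T@np.array(s["tvec"]).ravel(); d=Rm.T@np.r_[u,1]
    return c+d*(z-c[2])/d[2]
def proj(s,P): return cv2.projectPoints(np.array(P,float).reshape(-1,3),np.array(s["rvec"]),np.array(s["tvec"]),s["K"],s["dist"])[0][:,0]
def rows(pos,yaw,tilt=None):
    "shift/turn in the tool axes of the present commanded pose to reach pos, tool down, tool y at angle yaw"
    from rig import r
    o=r.observe(); A=R.from_rotvec(o["ee_rot"])
    B=R.from_matrix(np.c_[[np.sin(yaw),-np.cos(yaw),0],[np.cos(yaw),np.sin(yaw),0],[0,0,-1]])
    return (A.inv()*B).as_rotvec().round(4),A.inv().apply(np.array(pos)-o["tcp_pos"]).round(4)
E
python3 - <<'E'
from h import *; import pickle
s=pickle.load(open("top0.pkl","rb")); c=pickle.load(open("scene0.pkl","rb"))
f=lambda x,y:((x+.5)/3.4-.5+235,(y+.5)/3.4-.5+105)
H=back(s,f(343,96),.125); print("hole",H)
b=[back(s,f(*p),.012)[:2] for p in((392,57),(419,175),(55,257),(30,137))]
d1,d2=b[3]-b[0],b[2]-b[1]; print("yaw y",np.arctan2(d1[1],d1[0]),np.arctan2(d2[1],d2[0]),np.linalg.norm(d1),"across",b[1]-b[0],b[2]-b[3])
for n,t,u in(("long",(711,205),(697,221)),("short",(573,217),(563,232))): print(n,back(s,f(*t),.186),back(s,f(*u),.131))
y=(np.arctan2(d1[1],d1[0])+np.arctan2(d2[1],d2[0]))/2
Y=np.array([np.cos(y),np.sin(y),0]);X=np.array([np.sin(y),-np.cos(y),0]);Z=np.array([0,0,1]);O=np.r_[H[:2],0]
g=O-.055*X+.19*Y+.065*Z; t=g-.043*Y
print("grip",g,"trig",t,"X",X,y)
for n,p in(("grip",g),("trig",t),("foot",g-.065*X)):
    q=proj(s,p)[0]; print(n,(q-[235,105]+.5)*3.4-.5,proj(c,p)[0])
print("hole scene",proj(c,H))
E
```

```text
hole [ 0.63975671 -0.02638735  0.125     ]
yaw y 1.7817745796871076 1.7840193025968958 0.3318584526966441 across [-0.10875116 -0.02188917] [-0.1092097  -0.02329158]
long [ 0.53033118 -0.31045689  0.186     ] [ 0.52906733 -0.31173764  0.131     ]
short [ 0.5223139  -0.20300107  0.186     ] [ 0.5214872  -0.20316686  0.131     ]
grip [0.54599157 0.14777665 0.065     ] trig [0.55504366 0.10574024 0.065     ] X [0.97759086 0.2105139  0.        ] 1.7828969411420017
grip [139.59413149 224.49519994] [378.38839686 194.29904096]
trig [188.74333527 213.5049275 ] [370.77041695 200.48757179]
foot [155.53935102 297.6695637 ] [360.71972739 187.0063683 ]
hole scene [[359.8098275  213.81158428]]
```

```bash
cat >> h.py <<'E'
H=np.array([.6398,-.0264,.125]); SY=1.783
def st(x,y,z): return np.r_[H[:2],0]+[np.sin(SY)*x+np.cos(SY)*y,-np.cos(SY)*x+np.sin(SY)*y,z]
E
python3 - <<'E'
from h import *
p=st(-.055,.182,.2); print(p,rows(p,SY),rows(p,SY-np.pi))
E
```

```text
Traceback (most recent call last):
  File "h.py", line 12, in rows
    B=R.from_matrix(np.c_[[np.sin(yaw),-np.cos(yaw),0],[np.cos(yaw),np.sin(yaw),0],[0,0,-1]])
  File "scipy/spatial/transform/_rotation.pyx", line 1143, in scipy.spatial.transform._rotation.Rotation.from_matrix
ValueError: Non-positive determinant (left-handed or null coordinate frame) in rotation matrix 0: [[ 0.97756916 -0.21061465  0.        ]
 [ 0.21061465  0.97756916  0.        ]
 [ 0.          0.         -1.        ]].
```

```bash
sed -i 's/\[np.sin(yaw),-np.cos(yaw),0\],\[np.cos/[-np.sin(yaw),np.cos(yaw),0],[np.cos/' h.py
python3 - <<'E'
from h import *
p=st(-.055,.182,.2); print(p,rows(p,SY),rows(p,SY-np.pi))
E
```

```text
[0.54770183 0.13993378 0.2       ] (array([-1.10e-03, -3.00e-04, -6.35e-01]), array([-0.442 , -0.3223,  0.0052])) (array([-4.0000e-04,  1.4000e-03,  2.5066e+00]), array([-0.442 , -0.3223,  0.0052]))
```

```bash
python3 -m inch '0 0 -0.12 -0.04 -0.029 0 0.094;0 0 -0.24 -0.09 -0.065 0 0.094;0 0 -0.36 -0.14 -0.10 0 0.094;0 0 -0.48 -0.19 -0.138 0 0.094;0 0 -0.48 -0.22 -0.16 0 0.094' 25
python3 - <<'E'
from h import *
p=st(-.055,.182,.2); print(rows(p,SY))
E
```

```text
t: 0.72
tcp_pos: [0.4133, 0.3762, 0.2055]
ee_rot: [0.089, -3.14, 0.001]
contact_force: [0.2, 0.8, -0.1]
finger_gap: 0.0942
grip_force: 0.0
(array([-6.000e-04, -1.000e-04, -1.558e-01]), array([-0.1209, -0.2434,  0.0056]))
```

```bash
python3 -m inch '0 0 -0.08 -0.025 -0.05 0 0.094;0 0 -0.156 -0.053 -0.107 0.002 0.094;0 0 -0.156 -0.08 -0.16 0.004 0.094;0 0 -0.156 -0.105 -0.21 0.005 0.094;0 0 -0.156 -0.121 -0.243 0.006 0.094'
python3 -m inch '0 0 0 0 0 0 0.094;0 0 0 0 0 0 0.094;0 0 0 0 0 0 0.094;0 0 0 0 0 0 0.094;0 0 0 0 0 0 0.094'
python3 - <<'E'
from h import *; from rig import r
p=st(-.055,.182,.2); print(rows(p,SY))
s=r.snapshot("scene"); cv2.imwrite("pics/s1.png",cv2.resize(s["image"][110:290,290:480,::-1],None,fx=3,fy=3,interpolation=cv2.INTER_CUBIC))
E
```

```text
t: 1.35
tcp_pos: [0.5475, 0.1408, 0.1993]
ee_rot: [0.331, -3.124, 0.001]
contact_force: [0.1, 0.8, -1.0]
finger_gap: 0.0942
grip_force: 0.0
t: 1.98
tcp_pos: [0.5464, 0.1442, 0.1995]
ee_rot: [-0.335, 3.124, 0.0]
contact_force: [-0.2, -0.6, 0.4]
finger_gap: 0.0937
grip_force: 0.0
(array([0.0001, 0.    , 0.0018]), array([-0.0003, -0.0044, -0.0005]))
```

View pics/s1.png

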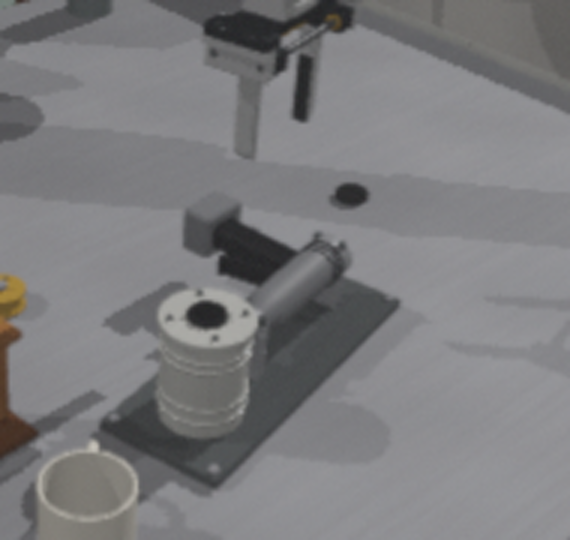

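The picture shows the open fingers, at about (245,110) and (305,85), above the grip at about (265,245) and lined up along the barrel. I'll descend around grip and trigger now.

```bash
python3 -m inch '0 0 0 0 -0.004 0.03 0.094;0 0 0 0 -0.004 0.06 0.094;0 0 0 0 -0.004 0.09 0.094;0 0 0 0 -0.004 0.12 0.094;0 0 0 0 -0.004 0.14 0.094'
python3 -m inch '0 0 0 0 0 0.007 0.094;0 0 0 0 0 0.013 0.094;0 0 0 0 0 0.013 0.094;0 0 0 0 0 0.013 0.094;0 0 0 0 0 0.013 0.094'
python3 - <<'E'
from h import *
print(rows(st(-.055,.182,.046),SY))
E
```

```text
t: 2.65
tcp_pos: [0.547, 0.1397, 0.0582]
ee_rot: [0.334, -3.123, 0.001]
contact_force: [-0.1, -0.4, -0.3]
finger_gap: 0.0937
grip_force: 0.0
t: 3.28
tcp_pos: [0.5477, 0.1398, 0.047]
ee_rot: [-0.334, 3.123, 0.0]
contact_force: [0.1, 0.3, 0.4]
finger_gap: 0.0938
grip_force: 0.0
(array([0.0001, 0.0007, 0.001 ]), array([-0.    ,  0.0001,  0.001 ]))
```

Now the squeeze. The gap should stop at about 48 mm.

```bash
python3 -m inch '0 0 0 0 0 0 0.06;0 0 0 0 0 0 0.05;0 0 0 0 0 0 0.046;0 0 0 0 0 0 0.04;0 0 0 0 0 0 0.04' 25; python3 -m inch '0 0 0 0 0 0 0.04;0 0 0 0 0 0 0.04;0 0 0 0 0 0 0.04;0 0 0 0 0 0 0.04;0 0 0 0 0 0 0.04' 25
```

```text
t: 3.9
tcp_pos: [0.5469, 0.1392, 0.0463]
ee_rot: [0.333, -3.123, 0.0]
contact_force: [-1.2, -9.8, 1.9]
finger_gap: 0.0491
grip_force: 24.7
t: 4.53
tcp_pos: [0.547, 0.1391, 0.0463]
ee_rot: [0.333, -3.123, 0.001]
contact_force: [-4.2, -4.5, 2.0]
finger_gap: 0.0491
grip_force: 24.8
```

```bash
python3 -m inch '0 0 0 0 0 0 0.04;0 0 0 0 0 0 0.04;0 0 0 0 0 0 0.04;0 0 0 0 0 0 0.04;0 0 0 0 0 0 0.04' 40
python3 - <<'E'
from h import *; from rig import r
s=r.snapshot("top"); cv2.imwrite("pics/s2.png",cv2.resize(s["image"][105:215,235:465,::-1],None,fx=3.4,fy=3.4,interpolation=cv2.INTER_CUBIC))
E
python3 -m inch '0 0 0 0 0 0 0.094;0 0 0 0 0 0 0.094;0 0 0 0 0 0 0.094;0 0 0 0 0 0 0.094;0 0 0 0 0 0 0.094' 25
```

```text
t: 5.15
tcp_pos: [0.5469, 0.1393, 0.0463]
ee_rot: [0.333, -3.123, 0.001]
contact_force: [-3.1, -2.9, 1.5]
finger_gap: 0.0486
grip_force: 39.4
t: 5.82
tcp_pos: [0.5476, 0.14, 0.0465]
ee_rot: [-0.335, 3.123, 0.0]
contact_force: [-0.2, 0.7, 0.4]
finger_gap: 0.093
grip_force: 0.0
```

```bash
python3 -m inch '0 0 0 0 0 0 0.094;0 0 0 0 0 0 0.094;0 0 0 0 0 -0.03 0.094;0 0 0 0 0 -0.06 0.094;0 0 0 0 0 -0.09 0.094'; python3 -m inch '0 0 0 0 0 -0.04 0.094;0 0 0 0 0 -0.09 0.094;0 0 0 0 0 -0.13 0.094;0 0 0 0 0 -0.16 0.094;0 0 0 0 0 -0.16 0.094'
python3 - <<'E'
from h import *; from rig import r
for y in(0,np.pi,): print(rows([.53,-.311,.29],y+np.arctan2(.0076,-.1) ))
print(r.observe()["joint_pos"])
E
```

```text
t: 6.45
tcp_pos: [0.5473, 0.1397, 0.1374]
ee_rot: [0.334, -3.124, 0.0]
contact_force: [-0.2, -0.0, 0.6]
finger_gap: 0.0942
grip_force: 0.0
t: 7.08
tcp_pos: [0.5484, 0.14, 0.2987]
ee_rot: [-0.334, 3.12, 0.002]
contact_force: [0.2, -0.1, -0.8]
finger_gap: 0.0941
grip_force: 0.0
(array([-0.0016,  0.0037, -1.2818]), array([ 0.1134, -0.4369,  0.008 ]))
(array([4.0000e-03, 1.8000e-03, 1.8598e+00]), array([ 0.1134, -0.4369,  0.008 ]))
[-0.55618005  0.17121144  0.22239085  1.75041041 -0.04042031  1.2206046
  1.46069842]
```

```bash
python3 -m inch '0 0 0.1 0.012 -0.045 0 0.094;0 0 0.2 0.025 -0.095 0 0.094;0 0 0.3 0.038 -0.145 0 0.094;0 0 0.4 0.05 -0.195 0 0.094;0 0 0.4 0.062 -0.24 0 0.094'
python3 - <<'E'
from h import *
print(rows([.53,-.311,.25],1.4))
E
```

```text
t: 7.7
tcp_pos: [0.5369, -0.1097, 0.2956]
ee_rot: [-0.296, -3.127, 0.0]
contact_force: [1.2, 0.7, 0.5]
finger_gap: 0.094
grip_force: 0.0
(array([-0.0003, -0.0009, -0.0181]), array([-0.031 , -0.199 ,  0.0457]))
```

View pics/s2.png

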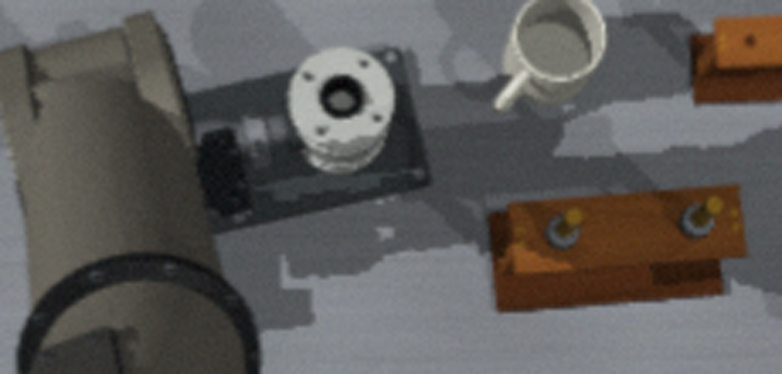

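The arm hides the gun in this picture, so the 48.6 mm gap is my evidence for the squeeze. The rack is unchanged, with nuts at (563,232) and (697,221). Next I'll move above the long vise.

```bash
python3 -m inch '0 0 -0.018 -0.006 -0.045 0 0.094;0 0 -0.018 -0.013 -0.09 0 0.094;0 0 -0.018 -0.021 -0.135 0.01 0.094;0 0 -0.018 -0.027 -0.175 0.02 0.094;0 0 -0.018 -0.031 -0.199 0.03 0.094'
python3 -m inch '0 0 0 0 0 0.01 0.094;0 0 0 0 0 0.015 0.094;0 0 0 0 0 0.015 0.094;0 0 0 0 0 0.015 0.094;0 0 0 0 0 0.015 0.094'
python3 - <<'E'
from h import *; from rig import r
print(rows([.53,-.311,.141],1.4)); o=r.observe();print(o["tcp_pos"],o["joint_pos"])
E
```

```text
t: 8.32
tcp_pos: [0.5301, -0.3113, 0.2651]
ee_rot: [-0.268, -3.129, 0.001]
contact_force: [0.1, 0.1, 0.5]
finger_gap: 0.0939
grip_force: 0.0
t: 8.95
tcp_pos: [0.5314, -0.3089, 0.2519]
ee_rot: [0.264, 3.13, -0.0]
contact_force: [0.8, 0.4, -0.4]
finger_gap: 0.0936
grip_force: 0.0
(array([0.    , 0.0007, 0.0025]), array([ 0.0011, -0.0023,  0.1109]))
[ 0.53142606 -0.3089276   0.25192578] [-1.82008433e-03  3.16958513e-01  5.39457121e-01  1.71784350e+00
 -1.76222930e-01  1.15453642e+00  1.98969996e+00]
```

```bash
python3 - <<'E'
from h import *; import pickle
c=pickle.load(open("scene0.pkl","rb")); f=lambda x,y,k,a,b:((x+.5)/k-.5+a,(y+.5)/k-.5+b)
print(back(c,f(138,211,4.5,210,170),.186), back(c,f(147,294,4.5,210,170),.131),back(c,f(207,315,3,290,110),.125))
E
python3 -m inch '0 0 0 0.001 -0.002 0.02 0.094;0 0 0 0.001 -0.002 0.045 0.094;0 0 0 0.001 -0.002 0.07 0.094;0 0 0 0.001 -0.002 0.085 0.094;0 0 0 0.001 -0.002 0.09 0.094'
```

```text
[ 0.52841414 -0.31517402  0.186     ] [ 0.52927229 -0.31589174  0.131     ] [ 0.64060896 -0.03136106  0.125     ]
t: 9.57
tcp_pos: [0.5297, -0.3109, 0.161]
ee_rot: [-0.265, -3.13, -0.0]
contact_force: [0.5, 0.3, 0.1]
finger_gap: 0.0943
grip_force: 0.0
```

```bash
python3 -m inch '0 0 0 0 0.001 0.01 0.094;0 0 0 0 0.001 0.02 0.094;0 0 0 0 0.001 0.02 0.094;0 0 0 0 0.001 0.02 0.05;0 0 0 0 0.001 0.02 0.03'
python3 -m inch '0 0 0 0 0 0 0.022;0 0 0 0 0 0 0.02;0 0 0 0 0 0 0.018;0 0 0 0 0 0 0.016;0 0 0 0 0 0 0.016' 5
python3 -m inch '0 0 0 0 0 0 0.01;0 0 0 0 0 0 0.01;0 0 0 0 0 0 0.01;0 0 0 0 0 0 0.01;0 0 0 0 0 0 0.01' 6
```

```text
t: 10.2
tcp_pos: [0.5301, -0.3102, 0.1418]
ee_rot: [0.265, 3.13, -0.0]
contact_force: [0.2, 0.6, 0.4]
finger_gap: 0.0775
grip_force: 0.0
t: 10.82
tcp_pos: [0.5299, -0.3101, 0.1415]
ee_rot: [-0.265, -3.13, 0.0]
contact_force: [-0.4, 0.6, 0.4]
finger_gap: 0.0271
grip_force: 0.0
t: 11.45
tcp_pos: [0.5299, -0.3103, 0.1416]
ee_rot: [0.265, 3.13, -0.001]
contact_force: [-1.4, -4.1, 0.4]
finger_gap: 0.0142
grip_force: 6.0
```

```bash
python3 -m inch '0 0 0 0 -0.001 0 0.01;0 0 0 0 -0.002 0 0.01;0 0 0 0 -0.003 0 0.01;0 0 0 0 -0.003 0 0.01;0 0 0 0 -0.003 0 0.01'
python3 -m inch '0 0 0 0 -0.001 0 0.01;0 0 0 0 -0.002 0 0.01;0 0 0 0 -0.002 0 0.01;0 0 0 0 -0.002 0 0.01;0 0 0 0 -0.002 0 0.01'
python3 - <<'E'
from h import *; from rig import r
s=r.snapshot("scene"); cv2.imwrite("pics/s3.png",cv2.resize(s["image"][150:300,200:340,::-1],None,fx=4,fy=4,interpolation=cv2.INTER_CUBIC))
E
```

```text
t: 12.08
tcp_pos: [0.5295, -0.3128, 0.1414]
ee_rot: [-0.265, -3.13, -0.0]
contact_force: [-0.1, 0.1, -0.9]
finger_gap: 0.0135
grip_force: 6.0
t: 12.7
tcp_pos: [0.5291, -0.315, 0.1415]
ee_rot: [-0.265, -3.13, 0.0]
contact_force: [-0.5, -0.0, -1.2]
finger_gap: 0.0141
grip_force: 6.0
```

View pics/s3.png

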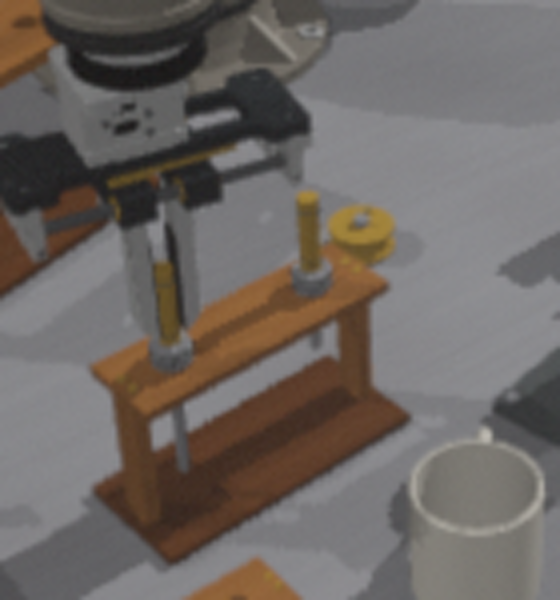

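The long vise (handle at (168,305), shaft down to (183,470)) stands upright between the fingers, and the short vise at (310,270) hasn't moved. I'll grip harder and lift.

```bash
python3 -m inch '0 0 0 0 0 0 0.005;0 0 0 0 0 0 0.005;0 0 0 0 0 0 0.005;0 0 0 0 0 0 0.005;0 0 0 0 0 0 0.005' 25
python3 -m inch '0 0 0 0 0 -0.01 0.005;0 0 0 0 0 -0.02 0.005;0 0 0 0 0 -0.03 0.005;0 0 0 0 0 -0.045 0.005;0 0 0 0 0 -0.06 0.005'
python3 -m inch '0 0 0 0 0 -0.02 0.005;0 0 0 0 0 -0.04 0.005;0 0 0 0 0 -0.06 0.005;0 0 0 0 0 -0.08 0.005;0 0 0 0 0 -0.095 0.005'
python3 - <<'E'
from h import *
print(rows([.640,-.029,.297],1.4))
E
```

```text
t: 13.38
tcp_pos: [0.5291, -0.315, 0.1415]
ee_rot: [-0.265, -3.13, 0.0]
contact_force: [-0.7, 0.5, -1.6]
finger_gap: 0.0136
grip_force: 25.0
t: 14.0
tcp_pos: [0.5292, -0.3151, 0.2028]
ee_rot: [0.265, 3.13, -0.0]
contact_force: [0.3, 0.5, -1.7]
finger_gap: 0.0137
grip_force: 25.0
t: 14.62
tcp_pos: [0.5292, -0.3151, 0.2981]
ee_rot: [0.265, 3.129, -0.0]
contact_force: [-0.8, 0.7, -1.2]
finger_gap: 0.0139
grip_force: 25.0
(array([-0.0001,  0.0009,  0.0019]), array([-0.0611,  0.3006,  0.0011]))
```

```bash
python3 -m inch '0 0 0 -0.006 0.03 0 0.005;0 0 0 -0.016 0.08 0 0.005;0 0 0 -0.026 0.13 0 0.005;0 0 0 -0.036 0.175 0 0.005;0 0 0 -0.042 0.21 0 0.005'
python3 -m inch '0 0 0 -0.006 0.03 0 0.005;0 0 0 -0.012 0.055 0 0.005;0 0 0 -0.016 0.075 0 0.005;0 0 0 -0.018 0.087 0 0.005;0 0 0 -0.019 0.09 0 0.005'
python3 -m inch '0 0 0 0 0 0 0.005;0 0 0 0 0 0 0.005;0 0 0 0 0 0 0.005;0 0 0 0 0 0 0.005;0 0 0 0 0 0 0.005'
python3 - <<'E'
from h import *; from rig import r; import pickle
print(rows([.640,-.029,.297],1.4))
s=r.snapshot("scene");t=r.snapshot("top"); pickle.dump((s,t),open("p4.pkl","wb"))
a=cv2.resize(s["image"][120:260,310:410,::-1],None,fx=4,fy=4,interpolation=cv2.INTER_CUBIC);b=cv2.resize(t["image"][80:220,280:380,::-1],None,fx=4,fy=4,interpolation=cv2.INTER_CUBIC)
cv2.imwrite("pics/s4.png",np.hstack([a,b]))
E
```

```text
t: 15.25
tcp_pos: [0.6064, -0.1128, 0.2968]
ee_rot: [-0.263, -3.131, -0.0]
contact_force: [0.2, 0.8, -1.1]
finger_gap: 0.0135
grip_force: 25.0
t: 15.88
tcp_pos: [0.6397, -0.0292, 0.2965]
ee_rot: [-0.264, -3.13, 0.0]
contact_force: [-0.1, 0.0, -1.6]
finger_gap: 0.0135
grip_force: 25.0
t: 16.5
tcp_pos: [0.6397, -0.0296, 0.2965]
ee_rot: [-0.265, -3.13, 0.0]
contact_force: [0.2, 0.4, -1.2]
finger_gap: 0.0137
grip_force: 25.0
(array([-0.0001, -0.    ,  0.0018]), array([-0.0002,  0.0007, -0.0005]))
```

View pics/s4.png

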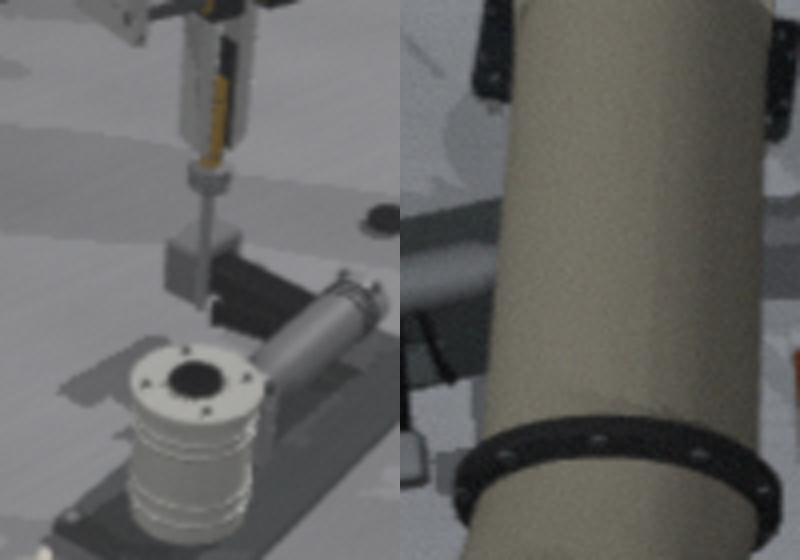

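The shaft hangs in the scene half from the nut at (209,185) to the tip at (203,308), above the hole at (196,379). The top view is blocked by the arm, but its left edge shows the trigger blade sprung back out at (440,360). I'll work out the tip's offset from the hole in this one camera.

Run:
```python
from h import *; import pickle
s,t=pickle.load(open("p4.pkl","rb")); f=lambda x,y:((x+.5)/4-.5+310,(y+.5)/4-.5+120)
g=lambda P:(proj(s,P)[0]-[310,120]+.5)*4-.5
for P in([.6397,-.0296,.270],[.6397,-.0296,.180],[.640,-.029,.125]): print(g(P))
print("tip",back(s,f(203,308),.180),"nuttop",back(s,f(210,168),.286),"nutbot",back(s,f(208,189),.270),"hole",back(s,f(196,379),.125))
# bush / hole / cap outline check
im=cv2.resize(s["image"][120:260,310:410],None,fx=4,fy=4,interpolation=cv2.INTER_CUBIC)
g2=im[340:430,120:280].mean(2); m=(g2<70).astype(np.uint8)
n,l,st_,ce=cv2.connectedComponentsWithStats(m); k=np.argmax([st_[i,4] if 40<ce[i][0]<110 and 15<ce[i][1]<65 else 0 for i in range(1,n)])+1
print(st_[k],ce[k]+[120,340])
for z in(.120,.125):
  c=[[.6398+.0185*np.cos(a),-.0287+.0185*np.sin(a),z] for a in np.linspace(0,6.28,40)]
  q=np.array([g(p) for p in c]); print("pred bush",q.min(0),q.max(0),q.mean(0))
for y in (320,290,260,230,205):
  row=im[y,180:235].mean(1).round().astype(int); print(y,row[::3])
```

```text
[211.42645943 187.02102439]
[202.34932814 309.12856242]
[198.12469475 378.39638584]
tip [ 0.63903068 -0.02837754  0.18      ] nuttop [ 0.64195513 -0.03442084  0.286     ] nutbot [ 0.64012779 -0.03292481  0.27      ] hole [ 0.63960762 -0.03055305  0.125     ]
[  50   23   51   34 1359] [195.54231052 379.77262693]
pred bush [169.71072885 367.67561337] [225.93989907 401.20219257] [198.26968056 384.64128381]
pred bush [170.10560358 361.59343777] [226.47189674 395.03817889] [198.73414168 378.51734267]
320 [136 136 137 136 136 137 137 136 134 121  92  55  40  39  40  38  37  37
  38]
290 [77 77 77 75 77 83 88 86 81 70 58 53 47 43 40 40 39 38 38]
260 [77 78 78 77 79 80 83 88 86 79 67 50 42 41 44 43 43 44 47]
230 [122 118 114 115 115 113 106  93  87  88  96 109 114 116 116 116 115 113
 112]
205 [126 125 124 125 125 123 117 106  93  87  92 102 118 128 127 126 126 128
 128]
```

```bash
python3 -m inch '0 0 0 0 0 0.01 0.005;0 0 0 0 0 0.02 0.005;0 0 0 0 0 0.03 0.005;0 0 0 0 0 0.04 0.005;0 0 0 0 0 0.044 0.005'
python3 -m inch '0 0 0 0 0 0 0.005;0 0 0 0 0 0 0.005;0 0 0 0 0 0 0.005;0 0 0 0 0 0 0.005;0 0 0 0 0 0 0.005'
python3 - <<'E'
from h import *; from rig import r; import pickle
s=r.snapshot("scene"); pickle.dump(s,open("p5.pkl","wb")); print(r.observe()["tcp_pos"])
cv2.imwrite("pics/s5.png",cv2.resize(s["image"][150:240,325:400,::-1],None,fx=6,fy=6,interpolation=cv2.INTER_CUBIC))
E
```

```text
t: 17.23
tcp_pos: [0.6394, -0.0295, 0.2516]
ee_rot: [-0.265, -3.129, 0.0]
contact_force: [-0.5, -0.6, -0.9]
finger_gap: 0.0137
grip_force: 25.0
t: 17.85
tcp_pos: [0.6397, -0.0295, 0.2526]
ee_rot: [0.265, 3.13, 0.0]
contact_force: [-0.1, 0.2, -1.8]
finger_gap: 0.0134
grip_force: 25.0
[ 0.63969502 -0.02949323  0.25255295]
```

View pics/s5.png

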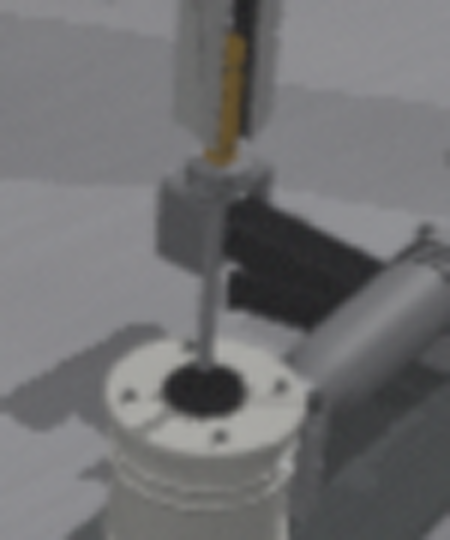

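The tip is at about (206,368), just above the bush centred at (204,391). I'll compare that with where a centred tip would appear at this height.

Run:
```python
from h import *; import pickle
s=pickle.load(open("p5.pkl","rb")); f=lambda x,y:((x+.5)/6-.5+325,(y+.5)/6-.5+150)
h=back(s,f(204,391),.125); print("hole",h)
for z in(.135,.136,.137): print("tip",back(s,f(206,368),z)-h)
P=h.copy();P[2]=.136; print((proj(s,P)[0]-[325,150]+.5)*6-.5)
```

```text
hole [ 0.64073797 -0.03178676  0.125     ]
tip [-0.00223042  0.00250963  0.01      ]
tip [-0.00126959  0.00150446  0.011     ]
tip [-0.00030876  0.00049929  0.012     ]
[205.52273155 370.61313379]
```

```bash
python3 -m inch '0 0 0 -0.001 -0.001 0 0.005;0 0 0 -0.001 -0.001 0.01 0.005;0 0 0 -0.001 -0.001 0.02 0.005;0 0 0 -0.001 -0.001 0.03 0.005;0 0 0 -0.001 -0.001 0.04 0.005'
python3 -m inch '0 0 0 0 0 0.012 0.005;0 0 0 0 0 0.024 0.005;0 0 0 0 0 0.036 0.005;0 0 0 0 0 0.046 0.005;0 0 0 0 0 0.05 0.005'
python3 -m inch '0 0 0 0 0 0 0.005;0 0 0 0 0 0 0.005;0 0 0 0 0 0 0.005;0 0 0 0 0 0 0.005;0 0 0 0 0 0 0.005'
python3 - <<'E'
from h import *; from rig import r; import pickle
s=r.snapshot("scene"); t=r.snapshot("top"); pickle.dump(s,open("p6.pkl","wb")); print(r.observe()["tcp_pos"])
cv2.imwrite("pics/s6.png",cv2.resize(s["image"][150:240,325:400,::-1],None,fx=6,fy=6,interpolation=cv2.INTER_CUBIC))
E
```

```text
t: 18.52
tcp_pos: [0.6404, -0.0307, 0.2115]
ee_rot: [-0.265, -3.13, 0.0]
contact_force: [1.1, 0.2, -1.6]
finger_gap: 0.0135
grip_force: 25.0
t: 19.15
tcp_pos: [0.6403, -0.0306, 0.1617]
ee_rot: [-0.265, -3.13, 0.0]
contact_force: [-0.0, -0.8, -1.6]
finger_gap: 0.0138
grip_force: 25.0
t: 19.77
tcp_pos: [0.6405, -0.0307, 0.1626]
ee_rot: [0.265, 3.13, 0.0]
contact_force: [0.3, 0.4, -1.8]
finger_gap: 0.0138
grip_force: 25.0
[ 0.64046908 -0.03063686  0.16248862]
```

View pics/s6.png

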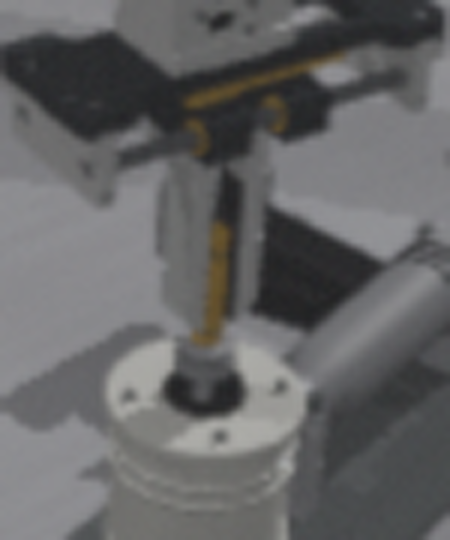

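The nut at about (205,362) sits centred just over the bush at (204,391). The force reading shows only the vise's weight, and the arm is still, so I'm handing in.

```bash
python3 -c "
from rig import r
print(r.sign_off())"
```

```text
the job is handed in; nothing more can be done
None
```

I squeezed the trigger to a 48.6 mm finger gap (48 is home), saw it sprung back out, and handed in at about 20 s with the long vise held still by the gripper, centred by camera to a millimetre or two with its nut about 11 mm above the rim; `sign_off()` returned no verdict.

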